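# Move the row of supplies to the other rack in reverse order

### The job

The four supplies in the coloured trays of the wooden carrier stand in the order in which they were used to take a fitting apart; to put it together again they are needed the other way round. Move them one by one to the four bays of the grey rack in reverse order, so that the leftmost (seen from the robot) comes into the rightmost bay, the second from the left into the second from the right, and so on. Keep each upright throughout, and leave it standing in the middle of its bay, square to the rack (the round jar may face any way).

Things in the scene. Friction and masses are not known exactly. Their poses are not given: they have to be found in the camera images.
- yellow_box_center (a point): yellow and dark blue cardboard box of screws, 55 mm (x) by 85 mm (y) by 45 mm high; this point is its centre, 22.5 mm above its underside; its long y axis lies along the row. Stands upright at the start, in one of the coloured trays, its underside 15 mm above the bench.
- white_box_center (a point): white and red cardboard box of nails, 50 mm (x) by 70 mm (y) by 60 mm high; this point is its centre, 30 mm above its underside; its long y axis lies along the row. Stands upright at the start, in one of the coloured trays, its underside 15 mm above the bench.
- tape_measure_center (a point): yellow tape measure with a black top, 65 mm (x) by 81 mm (y, over the tape's hook; along the row; the case itself is 64 by 65 mm, its middle 7 mm toward +y of this point) by 33 mm high; this point is its centre, 16.5 mm above its underside. Stands upright at the start, in one of the coloured trays, its underside 15 mm above the bench.
- jar_center (a point): round jar of brass screws with a white lid, clear walls 60 mm in diameter, 74 mm high (81 mm over the lid); this point lies on its axis at a good height to grip, 50 mm above its underside; much lower, the lid would meet a gripper's body. Stands upright at the start, in one of the coloured trays, its underside 15 mm above the bench.
- green_tray: green plastic tray, 86 x 101 mm, floor 3 mm thick, with a 4 mm thick side wall 12 mm high at its left and right and open to front and back; fixed in the wooden carrier; at the start the yellow screw box stands in its middle. Which place of the row it has differs each time. Origin: centre of its underside, 12 mm above the bench; its y axis runs along the row.
- yellow_tray: yellow plastic tray, 86 x 101 mm, floor 3 mm thick, with a 4 mm thick side wall 12 mm high at its left and right and open to front and back; fixed in the wooden carrier; at the start the white nail box stands in its middle. Which place of the row it has differs each time. Origin: centre of its underside, 12 mm above the bench; its y axis runs along the row.
- red_tray: red plastic tray, 86 x 101 mm, floor 3 mm thick, with a 4 mm thick side wall 12 mm high at its left and right and open to front and back; fixed in the wooden carrier; at the start the tape measure stands in its middle. Which place of the row it has differs each time. Origin: centre of its underside, 12 mm above the bench; its y axis runs along the row.
- blue_tray: blue plastic tray, 86 x 101 mm, floor 3 mm thick, with a 4 mm thick side wall 12 mm high at its left and right and open to front and back; fixed in the wooden carrier; at the start the jar stands in its middle. Which place of the row it has differs each time. Origin: centre of its underside, 12 mm above the bench; its y axis runs along the row.
- wooden_carrier: low wooden carrier, 90 (x) x 444 mm (y), fixed, end cheeks 32 mm high; holds the coloured trays side by side, centres at y = +157.5, +52.5, -52.5, -157.5 mm of its frame. Origin: centre of its underside, on the bench; x away from the robot, y to the left along the row, z up; turned at most 0.07 rad. Stands before or behind the grey rack.
- grey_rack: grey steel rack, 90 (x) x 424 mm (y), fixed, empty; four bays 101 mm wide, open to front and back, black floors 15 mm above the bench, centres at y = +157.5, +52.5, -52.5, -157.5 mm of its frame; dividers 4 mm thick, tops 26 mm (end ones 32 mm) above the bench. Origin: centre of its underside, on the bench; x away from the robot, y to the left, z up; turned at most 0.07 rad.
Things that resemble listed ones, but are neither listed nor needed, are in the scene too. What is shaped like the part that bears jar_center but pink is not meant.

How it is judged:
By the outcome, as a careful person would: the job done as asked, in the order asked, and still so for the second after the job is handed in, with the robot touching nothing.
It also fails if it takes over 109 s, if anything falls off the work surface, if the arm or the gripper's body presses on something with over 40 N, if the wrist force passes 120 N, or if a joint passes its speed limit or range.

### The arm

A 6-joint arm with a two-finger parallel gripper is mounted at the origin on a cart in front of the work surface, level with it; the furniture and walls round the work are solid. World frame = base frame: x ahead of the robot, y to its left, z up, the work surface at z = 0. Lengths are in mm, angles in rad, forces in N, time in s.
With the tool pointing down it reaches from about 325 to 775 mm from the base axis. Payload 5.5 kg.
Tool frame: the origin (TCP) lies on the mounting face of the last link; the fingertips stand 182 mm ahead of it and the grasp point (between the pads) lies r.tcp_to_grasp ahead of it (r.tcp_to_grasp is the distance from the TCP to the grasp point, in mm); z points along the fingers, y is the line along which they close (so a half turn about z gives the same grasp; the last joint's range is limited). The gripper opens to 88 mm and grips with 3 to 60 N. Pads are 20 mm wide; open, the fingers measure 115 mm over their backs; the gripper's body (75 mm by 178 mm) begins 61 mm behind the grasp point.
Start: joints at [1.224, 0.091, 1.231, -0, 1.82, -0.057], TCP at [171.461, 574.995, 404.631] pointing down, gripper open.
Joint ranges: [-2.87, 2.87], [-0.86, 2.18], [0.17, 2.46], [-1.51, 4.65], [0.06, 2.69], [-2.65, 2.65]. Speed limits (rad/s): [2.57, 2.57, 3.01, 3.14, 3.14, 3.14].

### API

Orientations are given as a rotation vector (axis times angle).
In Python, from rig import r gives the robot as it stands.
- The arm moves only by the tool carry_out, never from a script. Its argument "deltas" is a list of rows, each an object with "translation": the shift along the world's x, y, z in m, a list of three; "rot": the turn, a rotation vector about the world's x, y, z in rad, a list of three. In form: [{"translation": [tx, ty, tz], "rot": [wx, wy, wz]}, ...]. A call has 1 to 12 rows; each row is the pose to reach, as a shift and turn from the pose commanded when the call began; what a row does not reach only later rows make up. A row lasts 1/12 s, in which the tool goes at most 41.7 mm and 7.16 degrees, less where a joint would pass 70% of its speed; a pose out of reach is approached as far as the arm can. A call with a gripper value outside its range is refused whole. "gripper" is the opening, from 0 (shut) to 1 (fully open), set as the call begins (left out, the last holds). The fingers move at their own pace and stop on an object; "squeeze" is the grip in N (left out, the last holds). Time passes only in rows, so rows that repeat a pose let the fingers close. It gives the time, the measured TCP pose, the force, the opening and the grip force at its end, in the units of the state.
- r.state(): the state, without advancing time (a new reading comes with each control period).
- r.snapshot(name): name is "scene" or "top" or "wrist"; returns (picture, depth): 420x560x3 uint8, red, green, blue; 420x560 float32, mm along the optical axis (not along the pixel's ray), 0 where there is no reading.
- r.get_calibration(name): a dict with "mtx" (3x3 intrinsics, pixels), "position" and "orientation" of the camera in the world. Camera axes: x right, y down, z forward; pixel columns grow to the right and rows downward; lengths in mm; the calibration is good to about 2 mm. A picture is of the moment at which its call begins: read the wrist's pose just before it. get_calibration takes no time and is no camera call; for the wrist camera it gives the pose at the moment of the call.
- r.finish_job(): hands the job in; it is judged then, once.
Trained networks look in the newest picture that a camera, given by its name, has taken for a name from the list of things; names that differ only in an ending like _2 or _b are one class to them, and where a whole thing is asked for, a point or a joint stands for the part that bears it (a point fixed in the world has none). Each returns a list of dicts, best first, with "score" (0 to 1); they miss things now and then, are a little off and sometimes report something else, mostly with a low value. They report only what shows in the picture. A call takes as long as a camera call. They do not tell look-alikes from the thing itself.
- r.look_for(query, camera): "extent" ([centre column, centre row, width, height] in pixels, round what is visible of it).
The state is a dict: "time_s": time; "joint_pos": joint angles; "joint_vel": joint speeds; "joint_efforts": joint torques, N m; "eef_pos": TCP position; "ee_rot": TCP orientation; "ft_force": force on the tool from outside, world axes, zero at the start; "ft_torque": the same for the moment, N m; "gripper_width": finger opening in mm; "grip_force": force on a finger pad.
Only numpy, scipy, OpenCV 4.12 (cv2) and the standard library are available. Lean on these libraries where they do the work, as an engineer would, in place of code of your own. Each camera call takes 0.05 s, during which the arm holds its last target. There are 200 camera calls.

## Working session

There is one attempt and no reset: what is moved stays moved. The work goes in short steps, Python scripts to look and compute and a tool call to move; the robot and the scene stay as the last step left them, time stands still between calls to the robot, and variables do not carry over. Pictures are saved under pics/ and viewed, at most 14 in all, crops included, and the job is handed in when it is done.

Besides the shell and the picture viewer there is one more tool, called after ">>>" as a command line: name --argument value ..., lists and objects as JSON in quotes. carry_out: Moves the arm, as the interface text tells. Its arguments: {"type":"object","properties":{"deltas":{"type":"array","items":{"type":"object","properties":{"translation":{"type":"array","items":{"type":"number"}},"rot":{"type":"array","items":{"type":"number"}}}}},"gripper":{"type":"number"},"squeeze":{"type":"number"}},"required":["deltas"]}

```bash
mkdir -p pics
python3 - <<'E'
from rig import r
import cv2
s=r.state();print(s['time_s'],s['eef_pos'],s['ee_rot'],s['gripper_width'],r.tcp_to_grasp)
for n in('scene','top'):
    p,d=r.snapshot(n);cv2.imwrite(f'pics/{n}0.png',p[:,:,::-1]);c=r.get_calibration(n);print(n,c)
    for q in('yellow_box_center','white_box_center','tape_measure_center','jar_center','wooden_carrier','grey_rack'):
        print(q,[(x['score'],x['extent']) for x in r.look_for(q,n)][:3])
E
```

```text
0.0 [171.47317333 575.03262465 403.50894112] [-4.53574087e-01 -3.10829061e+00  3.02423900e-03] 87.84238852662473 163.3
scene {'mtx': array([[449.97121958,   0.        , 284.4905883 ],
       [  0.        , 449.97121958, 207.85640774],
       [  0.        ,   0.        ,   1.        ]]), 'position': array([-240.31886957, -584.41028645,  500.63355165]), 'orientation': array([-1.86252078,  0.84707983, -0.58033832])}
yellow_box_center [(0.84, [265.8, 211.7, 41.9, 29.6])]
white_box_center [(0.66, [330.5, 237.3, 41.3, 38.2]), (0.58, [258.9, 221.2, 47.0, 22.6])]
tape_measure_center [(0.86, [229.8, 201.8, 28.7, 24.9])]
jar_center [(0.93, [360.4, 273.6, 32.3, 50.9]), (0.8, [293.3, 212.7, 28.4, 37.7]), (0.65, [334.4, 297.9, 43.0, 54.5])]
wooden_carrier [(0.82, [288.4, 234.9, 162.4, 77.7])]
grey_rack [(0.79, [337.1, 214.1, 154.3, 67.2])]
top {'mtx': array([[412.74957135,   0.        , 282.70568562],
       [  0.        , 412.74957135, 211.0536919 ],
       [  0.        ,   0.        ,   1.        ]]), 'position': array([ 356.58770486,  -43.2093185 , 1070.03828083]), 'orientation': array([-2.16195458,  2.15382998, -0.101746  ])}
yellow_box_center [(0.8, [236.8, 200.8, 33.7, 29.6])]
white_box_center [(0.62, [318.1, 205.6, 38.3, 23.7])]
tape_measure_center [(0.89, [194.6, 202.2, 29.0, 29.7]), (0.46, [255.8, 202.4, 174.1, 40.4])]
jar_center [(0.98, [279.1, 204.9, 24.6, 22.5]), (0.84, [369.2, 236.2, 21.7, 30.1]), (0.84, [375.0, 282.8, 23.7, 25.1])]
wooden_carrier [(0.72, [258.2, 203.7, 177.1, 39.6])]
grey_rack [(0.91, [273.8, 145.9, 162.8, 39.9])]
```

View pics/scene0.png

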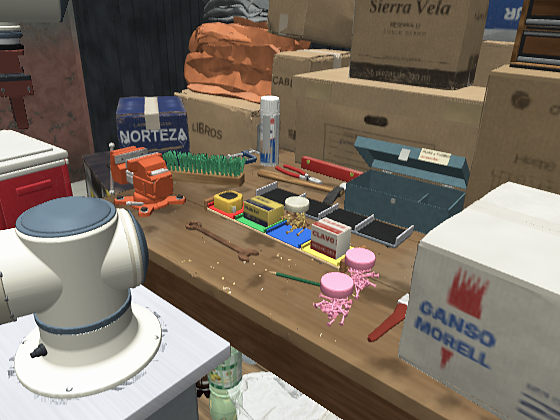

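View pics/top0.png

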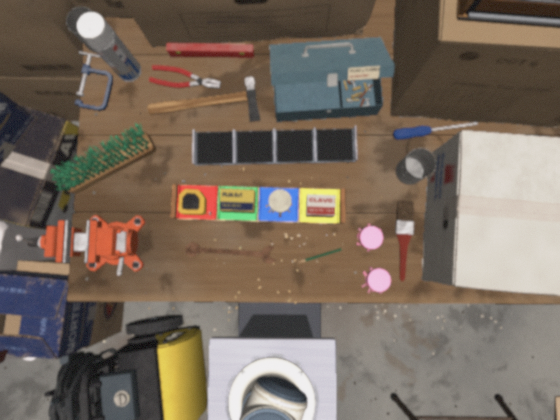

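The scene view shows two pink look-alike jars at (335,297) and (360,262); the real jar with a white lid is in the blue tray at (297,212). In the top view the carrier, left to right, holds the tape (193,203), yellow box (238,203), jar (280,203) and white box (320,205). The empty rack is behind it at (275,146), and a teal toolbox stands close behind the rack's right half.

```bash
cat > h.py <<'E'
from rig import r
import numpy as np, cv2
from scipy.spatial.transform import Rotation as R
def cloud(n):
    p,d=r.snapshot(n);c=r.get_calibration(n)
    v,u=np.mgrid[:420,:560];K=c['mtx']
    P=np.stack([(u-K[0,2])*d/K[0,0],(v-K[1,2])*d/K[1,1],d],-1)
    P=P@R.from_rotvec(c['orientation']).as_matrix().T+c['position'];P[d==0]=np.nan
    return p,P
E
python3 - <<'E'
from h import *
p,P=cloud('top')
np.save('top.npy',P)
def show(u,v):print((u,v),np.round(P[v,u]))
for u,v in[(193,203),(238,203),(280,203),(320,205),(178,203),(338,205),(214,147),(254,147),(294,147),(335,145),(300,200),(275,240),(194,146),(356,145)]:show(u,v)
print('toolbox col 325');[show(325,v) for v in range(60,132,4)]
print('col 290');[show(290,v) for v in range(88,132,4)]
# max height in region behind rack
x,y,z=P[...,0],P[...,1],P[...,2]
for x0 in range(300,760,20):
    print(x0,[int(np.nanmax(np.where((x>=x0)&(x<x0+20)&(y>=y0)&(y<y0+50),z,0))) for y0 in range(300,-350,-50)])
E
```

```text
(193, 203) [489. 198.  45.]
(238, 203) [487.  83.  64.]
(280, 203) [482. -22.  99.]
(320, 205) [ 481. -118.   77.]
(178, 203) [489. 235.  47.]
(338, 205) [ 488. -168.   21.]
(214, 147) [641. 154.  16.]
(254, 147) [640.  49.  18.]
(294, 147) [640. -56.  18.]
(335, 145) [ 647. -163.   13.]
(300, 200) [500. -71.  26.]
(275, 240) [399.  -7.  -4.]
(194, 146) [642. 205.  21.]
(356, 145) [ 643. -215.   30.]
toolbox col 325
(325, 60) [ 806. -125.  164.]
(325, 64) [ 789. -123.  178.]
(325, 68) [ 774. -122.  189.]
(325, 72) [ 764. -122.  191.]
(325, 76) [ 759. -123.  183.]
(325, 80) [ 753. -123.  174.]
(325, 84) [ 819. -139.   -1.]
(325, 88) [ 806. -139.    5.]
(325, 92) [ 795. -139.    3.]
(325, 96) [ 784. -138.    4.]
(325, 100) [ 775. -139.   -1.]
(325, 104) [ 763. -139.   -1.]
(325, 108) [ 751. -138.    2.]
(325, 112) [ 720. -133.   59.]
(325, 116) [ 721. -136.   27.]
(325, 120) [ 719. -138.   -1.]
(325, 124) [ 707. -138.    3.]
(325, 128) [ 697. -138.    0.]
col 290
(290, 88) [808. -45.   1.]
(290, 92) [797. -45.  -0.]
(290, 96) [786. -45.  -0.]
(290, 100) [774. -45.   2.]
(290, 104) [763
[... 682 characters left out ...]
8, 5, 4]
500 [7, 37, 52, 51, 63, 64, 101, 104, 77, 79, 78, 5, 4]
520 [4, 35, 48, 49, 61, 62, 58, 19, 26, 18, 35, 7, 4]
540 [4, 28, 13, 5, 5, 4, 6, 7, 5, 4, 4, 4, 5]
560 [4, 4, 7, 5, 5, 5, 6, 6, 4, 5, 4, 4, 4]
580 [5, 5, 32, 17, 25, 24, 17, 24, 13, 4, 5, 5, 5]
600 [76, 5, 35, 20, 27, 27, 20, 28, 20, 28, 20, 34, 5]
620 [78, 4, 34, 19, 26, 28, 20, 29, 20, 28, 19, 35, 5]
640 [78, 4, 37, 19, 27, 28, 20, 26, 20, 29, 21, 34, 4]
660 [77, 4, 33, 22, 30, 19, 20, 29, 20, 28, 22, 32, 3]
680 [76, 4, 32, 18, 28, 17, 19, 27, 20, 27, 19, 35, 5]
700 [4, 5, 7, 5, 5, 10, 7, 79, 80, 76, 5, 6, 5]
720 [23, 23, 4, 4, 7, 19, 17, 78, 28, 79, 80, 79, 81]
740 [26, 27, 27, 25, 18, 26, 193, 193, 191, 187, 183, 182, 174]
```

>>> carry_out --deltas '[{"translation": [0.02,-0.035,0.0],"rot": [0,0,-0.08]},{"translation": [0.04,-0.07,0.01],"rot": [0,0,-0.17]},{"translation": [0.06,-0.105,0.02],"rot": [0,0,-0.26]},{"translation": [0.08,-0.14,0.03],"rot": [0,0,-0.35]},{"translation": [0.1,-0.175,0.04],"rot": [0,0,-0.44]},{"translation": [0.12,-0.21,0.04],"rot": [0,0,-0.53]},{"translation": [0.14,-0.245,0.04],"rot": [0,0,-0.62]},{"translation": [0.16,-0.28,0.04],"rot": [0,0,-0.71]},{"translation": [0.18,-0.315,0.04],"rot": [0,0,-0.8]},{"translation": [0.2,-0.35,0.04],"rot": [0,0,-0.89]},{"translation": [0.22,-0.385,0.04],"rot": [0,0,-0.98]},{"translation": [0.24,-0.42,0.04],"rot": [0,0,-1.07]}]'

```text
time_s: 1.75
eef_pos: [411.7, 153.0, 445.0]
ee_rot: [1.98, 2.438, 0.002]
ft_force: [0.9, -0.0, 0.1]
gripper_width: 87.8
grip_force: 0.0
```

>>> carry_out --deltas '[{"translation": [0.01,-0.035,0],"rot": [0,0,-0.08]},{"translation": [0.02,-0.07,0],"rot": [0,0,-0.15]},{"translation": [0.03,-0.105,0],"rot": [0,0,-0.2]},{"translation": [0.04,-0.135,0],"rot": [0,0,-0.211]},{"translation": [0.04,-0.135,0],"rot": [0,0,-0.211]},{"translation": [0.04,-0.135,0],"rot": [0,0,-0.211]}]'

```text
time_s: 2.25
eef_pos: [451.7, 18.8, 444.5]
ee_rot: [-2.225, -2.217, 0.0]
ft_force: [0.0, 1.0, 0.6]
gripper_width: 87.9
grip_force: 0.0
```

Run:
```python
from h import *
s=r.state();print(s['time_s'],s['eef_pos'],R.from_rotvec(s['ee_rot']).as_matrix().round(3).tolist(),s['joint_pos'],s['ft_force'])
c=r.get_calibration('wrist');print(c)
p,P=cloud('wrist');np.save('w1.npy',P);np.save('w1p.npy',p);cv2.imwrite('pics/w1.png',p[:,:,::-1])
```

```text
2.25 [451.65635456  18.77654746 444.46707732] [[0.003, 1.0, -0.001], [1.0, -0.003, 0.0], [0.0, -0.001, -1.0]] [-3.38472179e-02 -2.92623511e-01  1.51813776e+00  3.18764113e-04
  1.91661581e+00 -3.05400418e-02] [0.03172345 1.01274962 0.62998675]
{'mtx': array([[364.0007349 ,   0.        , 277.78983559],
       [  0.        , 364.0007349 , 207.52495147],
       [  0.        ,   0.        ,   1.        ]]), 'position': array([452.17288464, 101.36494439, 424.75253843]), 'orientation': array([ 2.83931092e+00, -4.75251119e-03, -1.05825466e-03])}
```

View pics/w1.png

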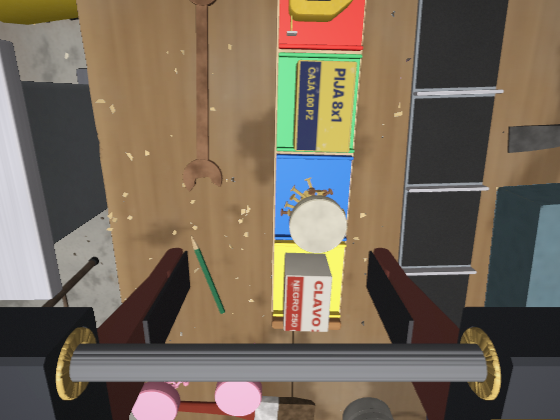

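The wrist view (turned 90°, image right = away from the robot) shows the red tray (320,20), green (318,105), blue with the white-lidded jar (317,222) and yellow (308,290), and the rack to the right (455,150). The pink jars at (155,400) and (238,392) are decoys. I'll take one more view, further left.

>>> carry_out --deltas '[{"translation": [0.015,0.035,0],"rot": [0,0,0]},{"translation": [0.03,0.07,0],"rot": [0,0,0]},{"translation": [0.045,0.1,0],"rot": [0,0,0]},{"translation": [0.05,0.12,0],"rot": [0,0,0]},{"translation": [0.05,0.12,0],"rot": [0,0,0]},{"translation": [0.05,0.12,0],"rot": [0,0,0]}]'

```text
time_s: 2.8
eef_pos: [500.9, 142.2, 444.4]
ee_rot: [-2.216, -2.226, 0.001]
ft_force: [0.1, -0.1, -0.1]
gripper_width: 87.7
grip_force: 0.0
```

```bash
cat >> h.py <<'E'
def rect(P,m,off=None):
    q=P[m][:,:2].astype(np.float32)
    (c,wh,a)=cv2.minAreaRect(q); lo,hi=np.percentile(q,[1,99],0)
    return len(q),np.round(c,1),np.round(wh,1),round(a,1),'pct-mid',np.round((lo+hi)/2,1),np.round(hi-lo,1),'zmed',round(float(np.median(P[m][:,2])),1)
E
python3 - <<'E'
from h import *
print(r.state()['eef_pos'])
p,P=cloud('wrist');np.save('w2.npy',P);np.save('w2p.npy',p);cv2.imwrite('pics/w2.png',p[:,:,::-1])
T=np.load('top.npy')
def big(m):
    n,l,s,_=cv2.connectedComponentsWithStats(m.astype(np.uint8));k=1+np.argmax(s[1:,4]);return l==k
for nm,Q,pp in(('w1',np.load('w1.npy'),np.load('w1p.npy')),('w2',P,p)):
    x,y,z=Q[...,0],Q[...,1],Q[...,2]
    print(nm,'bench z',np.nanmedian(z[(x>540)&(x<575)&(abs(y-60)<60)]))
    for n,y0,top in(('tape',198,48),('ybox',87,60),('jar',-18,96),('wbox',-120,75)):
        m=(abs(z-top)<5)&(abs(x-487)<60)&(abs(y-y0)<60)
        if m.sum()>300:print(n,rect(Q,big(m)))
    hsv=cv2.cvtColor(pp,cv2.COLOR_RGB2HSV);dark=(pp.max(2)<70)
    for y0 in(154,49,-56,-163):
        m=dark&(abs(z-15)<6)&(abs(x-640)<60)&(abs(y-y0)<56)
        if m.sum()>500:print('bay',y0,rect(Q,big(m)))
    for n,h0,y0 in(('red',0,198),('green',70,87),('blue',112,-18),('yellow',29,-120)):
        dh=abs(((hsv[...,0].astype(int)-h0+90)%180)-90)
        m=(dh<9)&(hsv[...,1]>150)&(z<35)&(z>8)&(abs(x-487)<60)&(abs(y-y0)<65)
        if m.sum()>300:print(n,rect(Q,m))
m=(T[...,2]>120)&(T[...,1]<20)&(T[...,1]>-260)&(T[...,0]>600);print('lid min x by y',[(yy,round(float(T[m&(abs(T[...,1]-yy)<15)][:,0].min()))) for yy in(-20,-60,-100,-140,-180,-220)])
E
```

```text
[500.90074802 142.20199854 444.42230027]
w1 bench z 0.40459916434232923
tape (847, array([491.8, 179.1]), array([58.9, 13.8]), 0.5, 'pct-mid', array([490.1, 179.2]), array([53.9, 12.6]), 'zmed', 47.1)
ybox (5176, array([496.4,  90.2]), array([84.9, 55.4]), 88.3, 'pct-mid', array([496.4,  90.5]), array([54.1, 82.8]), 'zmed', 60.8)
jar (1824, array([489.5, -17.2]), array([54.7, 54.1]), 3.4, 'pct-mid', array([489.2, -16.7]), array([51.9, 52.1]), 'zmed', 100.3)
wbox (2637, array([ 483. , -116.8]), array([70.5, 50.5]), 87.9, 'pct-mid', array([ 483. , -116.4]), array([49.3, 68.8]), 'zmed', 75.7)
bay 154 (7198, array([640.6, 151.5]), array([86.8, 83.7]), 1.3, 'pct-mid', array([640.5, 151.2]), array([83.7, 81.5]), 'zmed', 15.5)
bay 49 (6459, array([643.6,  51.7]), array([86.1, 94.6]), 1.7, 'pct-mid', array([643.2,  52.1]), array([83.3, 92.1]), 'zmed', 15.5)
bay -56 (5160, array([646.2, -52.7]), array([85.7, 94.9]), 1.1, 'pct-mid', array([645.9, -52.6]), array([82.9, 92.2]), 'zmed', 15.5)
bay -163 (1681, array([ 670.5, -133.7]), array([ 54.9, 105.1]), 44.9, 'pct-mid', array([ 654.8, -148.5]),
[... 1047 characters left out ...]
, 'pct-mid', array([643.4,  49.7]), array([82.7, 89.7]), 'zmed', 15.7)
bay -56 (1169, array([626.1, -52.8]), array([45.5, 81.3]), 3.5, 'pct-mid', array([625.7, -53.4]), array([43.6, 76.6]), 'zmed', 15.6)
bay -163 (1724, array([ 648.7, -181.9]), array([84.8, 52.2]), 0.2, 'pct-mid', array([ 648.5, -181.6]), array([82.1, 49.9]), 'zmed', 15.7)
red (3239, array([497.2, 194.7]), array([100.6,  84.9]), 88.2, 'pct-mid', array([497.3, 195.1]), array([ 84.2, 100.1]), 'zmed', 15.8)
blue (2745, array([491.4, -14. ]), array([101.5,  83.7]), 88.3, 'pct-mid', array([491.3, -13.4]), array([83.4, 99.3]), 'zmed', 15.6)
lid min x by y [(-20, 742), (-60, 744), (-100, 748), (-140, 742), (-180, 753), (-220, 756)]
```

View pics/w2.png

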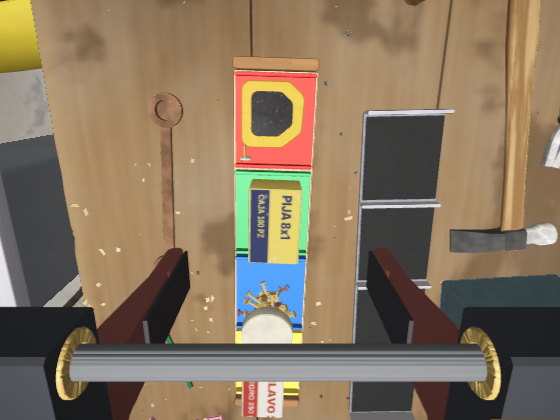

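Poses agree between the two views: carrier yaw about -0.03, rack yaw about +0.024. The heights match too: bench 0, floors 15, and tape, box and nail-box tops at 48, 61 and 76. The tape goes first.

>>> carry_out --deltas '[{"translation": [-0.002,0.02,-0.02],"rot": [0,0,-0.01]},{"translation": [-0.004,0.04,-0.05],"rot": [0,0,-0.02]},{"translation": [-0.0065,0.0575,-0.085],"rot": [0,0,-0.03]},{"translation": [-0.0065,0.0635,-0.12],"rot": [0,0,-0.03]},{"translation": [-0.0065,0.0635,-0.15],"rot": [0,0,-0.03]},{"translation": [-0.0065,0.0635,-0.175],"rot": [0,0,-0.03]},{"translation": [-0.0065,0.0635,-0.2],"rot": [0,0,-0.03]},{"translation": [-0.0065,0.0635,-0.22],"rot": [0,0,-0.03]},{"translation": [-0.0065,0.0635,-0.234],"rot": [0,0,-0.03]},{"translation": [-0.0065,0.0635,-0.243],"rot": [0,0,-0.03]},{"translation": [-0.0065,0.0635,-0.243],"rot": [0,0,-0.03]}]'

```text
time_s: 3.77
eef_pos: [494.2, 202.6, 199.8]
ee_rot: [-2.254, -2.186, 0.005]
ft_force: [0.9, 0.0, 0.1]
gripper_width: 88.0
grip_force: 0.0
```

>>> carry_out --deltas '[{"translation": [0,0,0],"rot": [0,0,0]},{"translation": [0,0,0],"rot": [0,0,0]},{"translation": [0,0,0],"rot": [0,0,0]},{"translation": [0,0,0],"rot": [0,0,0]},{"translation": [0,0,0],"rot": [0,0,0]},{"translation": [0,0,0],"rot": [0,0,0]},{"translation": [0,0,0],"rot": [0,0,0]},{"translation": [0,0,0],"rot": [0,0,0]}]' --gripper 0 --squeeze 25

```text
time_s: 4.43
eef_pos: [495.1, 203.6, 202.9]
ee_rot: [2.254, 2.188, 0.002]
ft_force: [-2.7, 0.1, 6.1]
gripper_width: 61.9
grip_force: 25.0
```

>>> carry_out --deltas '[{"translation": [0,0,0.01],"rot": [0,0,0]},{"translation": [0,0,0.03],"rot": [0,0,0]},{"translation": [0,0,0.055],"rot": [0,0,0]},{"translation": [0,0,0.08],"rot": [0,0,0]},{"translation": [0.01,-0.005,0.08],"rot": [0,0,0.01]},{"translation": [0.025,-0.025,0.08],"rot": [0,0,0.03]},{"translation": [0.045,-0.05,0.08],"rot": [0,0,0.054]},{"translation": [0.065,-0.08,0.08],"rot": [0,0,0.054]},{"translation": [0.08,-0.11,0.08],"rot": [0,0,0.054]},{"translation": [0.09,-0.13,0.08],"rot": [0,0,0.054]},{"translation": [0.093,-0.135,0.08],"rot": [0,0,0.054]},{"translation": [0.093,-0.135,0.08],"rot": [0,0,0.054]}]'

```text
time_s: 5.43
eef_pos: [588.7, 66.5, 279.6]
ee_rot: [-2.197, -2.244, 0.003]
ft_force: [0.3, 0.0, -3.8]
gripper_width: 62.2
grip_force: 24.9
```

Run:
```python
from h import *
T=np.load('top.npy')
p,P=cloud('wrist');cv2.imwrite('pics/w3.png',p[:,:,::-1])
for n,Q in(('top',T),('wrist',P)):
  for ya,yb in((-120,-60),(-195,-110)):
    m=(Q[...,1]>ya)&(Q[...,1]<yb)&(Q[...,0]>695)&(Q[...,0]<850)
    print(n,ya,yb,[(z0,int(np.percentile(Q[m&(abs(Q[...,2]-z0)<6)][:,0],2)),int((m&(abs(Q[...,2]-z0)<6)).sum())) for z0 in range(50,215,12) if (m&(abs(Q[...,2]-z0)<6)).sum()>5])
```

```text
top -120 -60 [(50, 715, 37), (62, 715, 37), (74, 716, 38), (122, 844, 12), (134, 832, 73), (146, 817, 91), (158, 803, 152), (170, 747, 195), (182, 749, 283), (194, 758, 131)]
top -195 -110 [(50, 719, 93), (62, 717, 61), (74, 718, 56), (134, 836, 93), (146, 821, 135), (158, 806, 189), (170, 743, 357), (182, 752, 405), (194, 760, 197)]
wrist -120 -60 []
wrist -195 -110 []
```

View pics/w3.png

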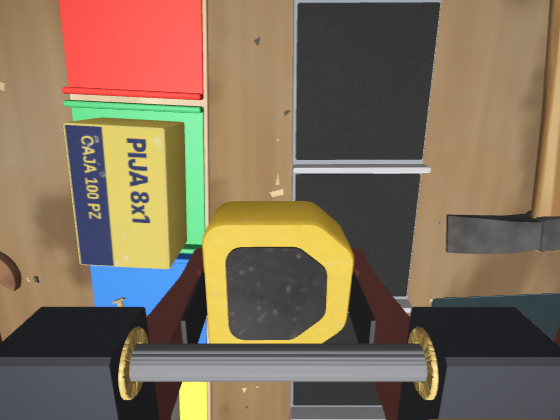

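The tape is held between the fingers at about (280,280), its case square to them. The toolbox lid's lip starts at x≈743, so the gripper body has little room there; I'll approach slowly from the near side.

>>> carry_out --deltas '[{"translation": [0.005,-0.02,0],"rot": [0,0,0]},{"translation": [0.012,-0.05,0],"rot": [0,0,0]},{"translation": [0.02,-0.085,0],"rot": [0,0,0]},{"translation": [0.025,-0.12,0],"rot": [0,0,0]},{"translation": [0.03,-0.155,0],"rot": [0,0,0]},{"translation": [0.035,-0.185,-0.005],"rot": [0,0,0]},{"translation": [0.037,-0.208,-0.015],"rot": [0,0,0]},{"translation": [0.039,-0.22,-0.03],"rot": [0,0,0]},{"translation": [0.043,-0.22,-0.045],"rot": [0,0,0]},{"translation": [0.048,-0.22,-0.058],"rot": [0,0,0]},{"translation": [0.052,-0.22,-0.066],"rot": [0,0,0]},{"translation": [0.052,-0.22,-0.066],"rot": [0,0,0]}]'

```text
time_s: 6.48
eef_pos: [640.0, -149.2, 211.7]
ee_rot: [-2.188, -2.247, 0.003]
ft_force: [-1.2, -1.0, -3.3]
gripper_width: 62.7
grip_force: 24.9
```

Run:
```python
from h import *
s=r.state();print(s['eef_pos'],s['ft_force'])
p,P=cloud('wrist');np.save('w4.npy',P);cv2.imwrite('pics/w4.png',p[:,:,::-1])
x,y,z=P[...,0],P[...,1],P[...,2]
# dividers: rack ridge points between z 22..30 on visible region, and floor
m=(abs(z-26)<3.5)&(x>600)&(x<690)
h,e=np.histogram(y[m],np.arange(-240,230,4));print([(int(a),int(b)) for a,b in zip(e,h) if b>80])
hm=(x>540)&(x<760)&(abs(z-78)<10);print('toolbox',x[hm].min() if hm.any() else None)
```

```text
[ 640.01327983 -149.23707549  211.65281813] [-1.24494727 -1.02096631 -3.34361194]
[(-116, 130), (-112, 530), (-108, 1332)]
toolbox 595.3620076125254
```

View pics/w4.png

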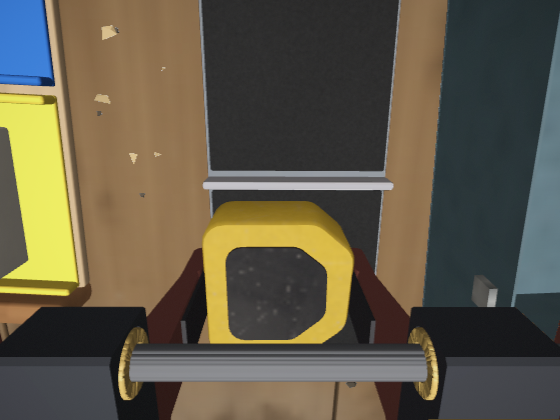

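The picture shows the tape above the rightmost bay, square to the divider (row 185, columns 204-392). I'll check the rack's x extent against that divider.

Run:
```python
import numpy as np
P=np.load('w4.npy');x,y,z=P[...,0],P[...,1],P[...,2]
m=(abs(z-26)<3)&(abs(y+106)<6)&(x>560)&(x<720);print('divider x',np.percentile(x[m],[0.5,99.5]),'y',np.percentile(y[m],[1,50,99]),z[m].mean())
m=(abs(z-48)<5)&(abs(x-645)<45)&(abs(y+150)<50);print('case',np.percentile(x[m],[1,99]),np.percentile(y[m],[1,99]),z[m].mean())
```

```text
divider x [603.6646749 691.8457827] y [-110.24724459 -106.95240102 -104.71140702] 27.191422705012723
case [600.52664759 678.81002902] [-139.02933724 -115.00508412] 48.23737666711051
```

>>> carry_out --deltas '[{"translation": [0.002,0,-0.003],"rot": [0,0,0]},{"translation": [0.004,0,-0.007],"rot": [0,0,0]},{"translation": [0.006,0,-0.01],"rot": [0,0,0]},{"translation": [0.007,0,-0.0125],"rot": [0,0,0]},{"translation": [0.007,0,-0.0135],"rot": [0,0,0]},{"translation": [0.007,0,-0.0135],"rot": [0,0,0]},{"translation": [0.007,0,-0.0135],"rot": [0,0,0]}]'

```text
time_s: 7.12
eef_pos: [647.2, -151.4, 203.0]
ee_rot: [2.194, 2.247, 0.002]
ft_force: [1.4, 1.8, 0.0]
gripper_width: 62.1
grip_force: 24.9
```

>>> carry_out --deltas '[{"translation": [0,0,0],"rot": [0,0,0]},{"translation": [0,0,0],"rot": [0,0,0]},{"translation": [0,0,0],"rot": [0,0,0]},{"translation": [0,0,0],"rot": [0,0,0]},{"translation": [0,0,0],"rot": [0,0,0]},{"translation": [0,0,0],"rot": [0,0,0]}]' --gripper 1

```text
time_s: 7.62
eef_pos: [646.9, -151.6, 202.1]
ee_rot: [-2.195, -2.248, 0.0]
ft_force: [0.6, 0.9, 0.2]
gripper_width: 87.8
grip_force: 0.0
```

>>> carry_out --deltas '[{"translation": [-0.001,0,0.015],"rot": [0,0,0]},{"translation": [-0.005,0,0.045],"rot": [0,0,0]},{"translation": [-0.015,0.005,0.08],"rot": [0,0,0]},{"translation": [-0.035,0.025,0.105],"rot": [0,0,-0.01]},{"translation": [-0.055,0.055,0.115],"rot": [0,0,-0.02]},{"translation": [-0.075,0.088,0.118],"rot": [0,0,-0.03]},{"translation": [-0.095,0.122,0.118],"rot": [0,0,-0.04]},{"translation": [-0.115,0.156,0.118],"rot": [0,0,-0.056]},{"translation": [-0.135,0.19,0.11],"rot": [0,0,-0.056]},{"translation": [-0.148,0.22,0.1],"rot": [0,0,-0.056]},{"translation": [-0.1505,0.239,0.085],"rot": [0,0,-0.056]},{"translation": [-0.1505,0.241,0.075],"rot": [0,0,-0.056]}]'

```text
time_s: 8.62
eef_pos: [495.3, 92.3, 277.8]
ee_rot: [2.253, 2.19, 0.003]
ft_force: [0.3, -0.8, -0.3]
gripper_width: 88.1
grip_force: 0.0
```

Run:
```python
from h import *
s=r.state();print(s['eef_pos'],s['ft_force'],s['gripper_width'])
p,P=cloud('top');x,y,z=P[...,0],P[...,1],P[...,2]
m=(z>40)&(z<56)&(abs(x-648)<50)&(abs(y+160)<55);print('tape',rect(P,m))
```

```text
[495.25521621  92.29299261 277.82780324] [ 0.29543675 -0.7819798  -0.30764964] 88.07813786877331
tape (582, array([ 644.7, -151.5]), array([61.8, 66.1]), 1.3, 'pct-mid', array([ 644.5, -150.5]), array([59.8, 63.4]), 'zmed', 47.4)
```

>>> carry_out --deltas '[{"translation": [0,0,-0.02],"rot": [0,0,0]},{"translation": [0,0,-0.042],"rot": [0,0,0]},{"translation": [0,0,-0.06],"rot": [0,0,0]},{"translation": [0,0,-0.07],"rot": [0,0,0]},{"translation": [0,0,-0.074],"rot": [0,0,0]},{"translation": [0,0,-0.074],"rot": [0,0,0]}]'

```text
time_s: 9.17
eef_pos: [496.6, 88.7, 202.8]
ee_rot: [-2.257, -2.184, 0.002]
ft_force: [0.1, -0.8, -0.6]
gripper_width: 87.6
grip_force: 0.0
```

>>> carry_out --deltas '[{"translation": [0,0,0],"rot": [0,0,0]},{"translation": [0,0,0],"rot": [0,0,0]},{"translation": [0,0,0],"rot": [0,0,0]},{"translation": [0,0,0],"rot": [0,0,0]},{"translation": [0,0,0],"rot": [0,0,0]},{"translation": [0,0,0],"rot": [0,0,0]},{"translation": [0,0,0],"rot": [0,0,0]},{"translation": [0,0,0],"rot": [0,0,0]}]' --gripper 0 --squeeze 25

```text
time_s: 9.83
eef_pos: [496.6, 89.5, 203.6]
ee_rot: [2.256, 2.185, 0.001]
ft_force: [0.8, 0.4, 2.7]
gripper_width: 54.8
grip_force: 25.0
```

>>> carry_out --deltas '[{"translation": [0,0,0.01],"rot": [0,0,0]},{"translation": [0,0,0.03],"rot": [0,0,0]},{"translation": [0.005,0,0.055],"rot": [0,0,0]},{"translation": [0.02,0,0.075],"rot": [0,0,0.01]},{"translation": [0.045,0,0.08],"rot": [0,0,0.02]},{"translation": [0.075,-0.01,0.08],"rot": [0,0,0.03]},{"translation": [0.1,-0.03,0.08],"rot": [0,0,0.04]},{"translation": [0.115,-0.06,0.08],"rot": [0,0,0.056]},{"translation": [0.128,-0.09,0.08],"rot": [0,0,0.056]},{"translation": [0.136,-0.118,0.075],"rot": [0,0,0.056]},{"translation": [0.14,-0.136,0.062],"rot": [0,0,0.056]},{"translation": [0.142,-0.1432,0.05],"rot": [0,0,0.056]}]'

```text
time_s: 10.83
eef_pos: [638.8, -56.5, 252.5]
ee_rot: [2.198, 2.245, -0.002]
ft_force: [0.3, -0.4, -3.1]
gripper_width: 54.7
grip_force: 25.0
```

>>> carry_out --deltas '[{"translation": [0.002,0,-0.015],"rot": [0,0,0]},{"translation": [0.004,0,-0.03],"rot": [0,0,0]},{"translation": [0.006,0,-0.041],"rot": [0,0,0]},{"translation": [0.007,0,-0.047],"rot": [0,0,0]},{"translation": [0.007,0,-0.0495],"rot": [0,0,0]},{"translation": [0.007,0,-0.0495],"rot": [0,0,0]},{"translation": [0.007,0,-0.0495],"rot": [0,0,0]}]'

```text
time_s: 11.42
eef_pos: [645.5, -52.6, 203.8]
ee_rot: [2.193, 2.249, 0.001]
ft_force: [0.4, -0.4, -3.1]
gripper_width: 54.7
grip_force: 25.0
```

>>> carry_out --deltas '[{"translation": [0,0,0],"rot": [0,0,0]},{"translation": [0,0,0],"rot": [0,0,0]},{"translation": [0,0,0],"rot": [0,0,0]},{"translation": [0,0,0],"rot": [0,0,0]},{"translation": [0,0,0],"rot": [0,0,0]},{"translation": [0,0,0],"rot": [0,0,0]}]' --gripper 1

```text
time_s: 11.92
eef_pos: [645.5, -53.8, 203.8]
ee_rot: [2.195, 2.248, 0.0]
ft_force: [0.7, 0.3, -0.5]
gripper_width: 87.0
grip_force: 0.0
```

Run:
```python
from h import *
for n in('w1','w2'):
    P=np.load(n+'.npy');p=np.load(n+'p.npy');x,y,z=P[...,0],P[...,1],P[...,2]
    m=(z>90)&(z<115)&(abs(x-490)<50)&(abs(y+15)<50)
    print(n,rect(P,m),np.percentile(z[m],[2,50,98]))
    q=cv2.fitEllipse(cv2.findContours((m&(p.min(2)>120)).astype(np.uint8),0,1)[0][0]) if m.sum()>100 else None
    print(q)
    if n=='w1':
        wm=(p.min(2)>130)&(np.hypot(x-490,y+15)<60); print('white',rect(P,wm))
```

```text
w1 (2582, array([489.5, -17.2]), array([54.7, 54.1]), 3.4, 'pct-mid', array([489. , -16.6]), array([51.5, 51.6]), 'zmed', 100.6) [ 93.93797214 100.60701127 102.0769784 ]
((317.5195617675781, 225.37989807128906), (53.225425720214844, 57.12630844116211), 76.26596069335938)
white (3238, array([491.1,  -6.2]), array([102.4,  89.5]), 88.9, 'pct-mid', array([490.9,   0.6]), array([87.7, 88.1]), 'zmed', 100.7)
w2 (1492, array([489.7,  -9.8]), array([54.1, 35.6]), 0.1, 'pct-mid', array([489.6,  -9.5]), array([51.7, 34.1]), 'zmed', 100.6) [ 91.33131879 100.61784904 102.1137802 ]
((265.9504699707031, 329.2099609375), (30.984434127807617, 55.638031005859375), 91.5987777709961)
```

>>> carry_out --deltas '[{"translation": [-0.001,0,0.015],"rot": [0,0,0]},{"translation": [-0.005,0,0.045],"rot": [0,0,0]},{"translation": [-0.015,-0.005,0.08],"rot": [0,0,0]},{"translation": [-0.035,-0.015,0.11],"rot": [0,0,-0.01]},{"translation": [-0.065,-0.025,0.135],"rot": [0,0,-0.02]},{"translation": [-0.1,-0.035,0.15],"rot": [0,0,-0.03]},{"translation": [-0.13,-0.045,0.155],"rot": [0,0,-0.04]},{"translation": [-0.15,-0.055,0.155],"rot": [0,0,-0.054]},{"translation": [-0.155,-0.06,0.155],"rot": [0,0,-0.054]},{"translation": [-0.155,-0.06,0.155],"rot": [0,0,-0.054]},{"translation": [-0.155,-0.06,0.155],"rot": [0,0,-0.054]}]'

```text
time_s: 12.83
eef_pos: [490.8, -113.8, 358.5]
ee_rot: [2.255, 2.187, 0.001]
ft_force: [-0.5, 0.7, -1.0]
gripper_width: 88.0
grip_force: 0.0
```

Run:
```python
from h import *
s=r.state();print(s['time_s'],s['eef_pos'])
p,P=cloud('wrist');cv2.imwrite('pics/w5.png',p[:,:,::-1]);x,y,z=P[...,0],P[...,1],P[...,2]
m=(z>90)&(z<115)&(np.hypot(x-490,y+15)<45);print(rect(P,m),np.percentile(z[m],[2,50,98]))
m=(abs(z-60.5)<5)&(abs(x-645)<50)&(abs(y+54)<60);print('ybox',rect(P,m))
```

```text
12.8333 [ 490.82661077 -113.80140781  358.47652852]
(6555, array([489.7, -18.7]), array([54.8, 54.1]), 87.9, 'pct-mid', array([489.8, -18.9]), array([50.9, 50.9]), 'zmed', 100.2) [ 98.44219673 100.19374749 101.68243675]
ybox (8847, array([645.2, -52.9]), array([56.6, 85.2]), 1.2, 'pct-mid', array([644.9, -52.6]), array([54.6, 82.7]), 'zmed', 60.2)
```

View pics/w5.png

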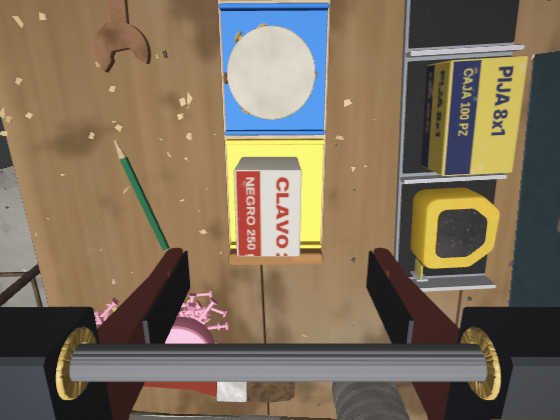

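The picture shows the yellow box (480,115) and tape (455,228) standing square in their bays. The jar's white lid is at (271,72) in the blue tray, and the white box at (268,207). Next is the jar.

>>> carry_out --deltas '[{"translation": [0,0.02,0],"rot": [0,0,0]},{"translation": [0,0.05,0],"rot": [0,0,0]},{"translation": [-0.001,0.08,-0.01],"rot": [0,0,0]},{"translation": [-0.001,0.0955,-0.03],"rot": [0,0,0]},{"translation": [-0.001,0.0955,-0.045],"rot": [0,0,0]},{"translation": [-0.001,0.0955,-0.07],"rot": [0,0,0]},{"translation": [-0.001,0.0955,-0.095],"rot": [0,0,0]},{"translation": [-0.001,0.0955,-0.115],"rot": [0,0,0]},{"translation": [-0.001,0.0955,-0.126],"rot": [0,0,0]},{"translation": [-0.001,0.0955,-0.13],"rot": [0,0,0]},{"translation": [-0.001,0.0955,-0.13],"rot": [0,0,0]},{"translation": [-0.001,0.0955,-0.13],"rot": [0,0,0]}]'

```text
time_s: 13.88
eef_pos: [490.1, -18.1, 229.5]
ee_rot: [2.254, 2.188, 0.001]
ft_force: [-0.4, -0.2, 0.1]
gripper_width: 88.1
grip_force: 0.0
```

>>> carry_out --deltas '[{"translation": [0,0,0],"rot": [0,0,0]},{"translation": [0,0,0],"rot": [0,0,0]},{"translation": [0,0,0],"rot": [0,0,0]},{"translation": [0,0,0],"rot": [0,0,0]},{"translation": [0,0,0],"rot": [0,0,0]},{"translation": [0,0,0],"rot": [0,0,0]},{"translation": [0,0,0],"rot": [0,0,0]},{"translation": [0,0,0],"rot": [0,0,0]}]' --gripper 0 --squeeze 30

```text
time_s: 14.55
eef_pos: [489.6, -18.2, 229.2]
ee_rot: [2.254, 2.187, 0.001]
ft_force: [-0.5, -0.5, 3.2]
gripper_width: 59.9
grip_force: 30.0
```

>>> carry_out --deltas '[{"translation": [0,0,0.005],"rot": [0,0,0]},{"translation": [0,0,0.015],"rot": [0,0,0]},{"translation": [0,0,0.03],"rot": [0,0,0]},{"translation": [0,0,0.045],"rot": [0,0,0]},{"translation": [0,0,0.055],"rot": [0,0,0]},{"translation": [0,0,0.06],"rot": [0,0,0]},{"translation": [0,0,0.06],"rot": [0,0,0]}]'

```text
time_s: 15.13
eef_pos: [489.7, -18.2, 290.2]
ee_rot: [2.253, 2.187, 0.002]
ft_force: [0.3, 0.7, -1.8]
gripper_width: 59.5
grip_force: 30.0
```

>>> carry_out --deltas '[{"translation": [0.01,0.005,0],"rot": [0,0,0]},{"translation": [0.03,0.015,0],"rot": [0,0,0.01]},{"translation": [0.055,0.027,0],"rot": [0,0,0.02]},{"translation": [0.08,0.04,0],"rot": [0,0,0.03]},{"translation": [0.105,0.052,0],"rot": [0,0,0.04]},{"translation": [0.13,0.062,0],"rot": [0,0,0.05]},{"translation": [0.147,0.068,-0.002],"rot": [0,0,0.054]},{"translation": [0.154,0.0694,-0.01],"rot": [0,0,0.054]},{"translation": [0.154,0.0694,-0.025],"rot": [0,0,0.054]},{"translation": [0.154,0.0694,-0.04],"rot": [0,0,0.054]},{"translation": [0.154,0.0694,-0.052],"rot": [0,0,0.054]},{"translation": [0.154,0.0694,-0.057],"rot": [0,0,0.054]}]'

```text
time_s: 16.13
eef_pos: [642.3, 50.9, 229.1]
ee_rot: [-2.192, -2.245, 0.006]
ft_force: [-9.9, -0.4, 15.9]
gripper_width: 59.8
grip_force: 30.0
```

>>> carry_out --deltas '[{"translation": [0,0,-0.0015],"rot": [0,0,0]},{"translation": [0,0,-0.0025],"rot": [0,0,0]},{"translation": [0,0,-0.0025],"rot": [0,0,0]},{"translation": [0,0,-0.0025],"rot": [0,0,0]},{"translation": [0,0,-0.0025],"rot": [0,0,0]}]'

```text
time_s: 16.55
eef_pos: [643.5, 51.1, 229.2]
ee_rot: [2.194, 2.248, 0.001]
ft_force: [0.2, -0.9, -2.3]
gripper_width: 59.7
grip_force: 30.0
```

>>> carry_out --deltas '[{"translation": [0,0,0],"rot": [0,0,0]},{"translation": [0,0,0],"rot": [0,0,0]},{"translation": [0,0,0],"rot": [0,0,0]},{"translation": [0,0,0],"rot": [0,0,0]},{"translation": [0,0,0],"rot": [0,0,0]},{"translation": [0,0,0],"rot": [0,0,0]}]' --gripper 1

```text
time_s: 17.05
eef_pos: [643.5, 51.2, 229.2]
ee_rot: [2.194, 2.248, 0.0]
ft_force: [-0.5, -0.3, 0.1]
gripper_width: 87.5
grip_force: 0.0
```

>>> carry_out --deltas '[{"translation": [0,0,0.012],"rot": [0,0,0]},{"translation": [0,0,0.04],"rot": [0,0,0]},{"translation": [0,0,0.07],"rot": [0,0,0]},{"translation": [-0.015,-0.015,0.09],"rot": [0,0,-0.01]},{"translation": [-0.04,-0.04,0.095],"rot": [0,0,-0.02]},{"translation": [-0.065,-0.068,0.095],"rot": [0,0,-0.03]},{"translation": [-0.09,-0.095,0.095],"rot": [0,0,-0.04]},{"translation": [-0.115,-0.122,0.09],"rot": [0,0,-0.05]},{"translation": [-0.14,-0.148,0.085],"rot": [0,0,-0.056]},{"translation": [-0.155,-0.163,0.08],"rot": [0,0,-0.056]},{"translation": [-0.1605,-0.169,0.07],"rot": [0,0,-0.056]},{"translation": [-0.1605,-0.169,0.06],"rot": [0,0,-0.056]}]'

```text
time_s: 18.05
eef_pos: [481.9, -119.2, 290.5]
ee_rot: [2.258, 2.181, 0.001]
ft_force: [-0.1, -0.5, 0.7]
gripper_width: 87.6
grip_force: 0.0
```

>>> carry_out --deltas '[{"translation": [0,0,-0.02],"rot": [0,0,0]},{"translation": [0,0,-0.042],"rot": [0,0,0]},{"translation": [0,0,-0.062],"rot": [0,0,0]},{"translation": [0,0,-0.075],"rot": [0,0,0]},{"translation": [0,0,-0.081],"rot": [0,0,0]},{"translation": [0,0,-0.081],"rot": [0,0,0]}]'

```text
time_s: 18.55
eef_pos: [482.9, -117.3, 206.7]
ee_rot: [-2.254, -2.185, 0.002]
ft_force: [-0.6, -0.8, -0.2]
gripper_width: 88.0
grip_force: 0.0
```

>>> carry_out --deltas '[{"translation": [0,0,0],"rot": [0,0,0]},{"translation": [0,0,0],"rot": [0,0,0]},{"translation": [0,0,0],"rot": [0,0,0]},{"translation": [0,0,0],"rot": [0,0,0]},{"translation": [0,0,0],"rot": [0,0,0]},{"translation": [0,0,0],"rot": [0,0,0]},{"translation": [0,0,0],"rot": [0,0,0]},{"translation": [0,0,0],"rot": [0,0,0]}]' --gripper 0 --squeeze 25

```text
time_s: 19.22
eef_pos: [483.1, -117.8, 208.5]
ee_rot: [2.256, 2.185, 0.0]
ft_force: [0.3, 0.2, 2.3]
gripper_width: 49.9
grip_force: 25.0
```

Run:
```python
from h import *
s=r.state();print(s['time_s'],s['eef_pos'],s['ft_force'],s['gripper_width'])
p,P=cloud('top');cv2.imwrite('pics/t2.png',p[100:300,150:420,::-1].repeat(2,0).repeat(2,1));x,y,z=P[...,0],P[...,1],P[...,2]
for n,a,b,h in(('jar',643.5,51,98),('ybox',645,-54,60),('tape',648,-155,48)):
    m=(abs(z-h)<7)&(abs(x-a)<50)&(abs(y-b)<52)
    if m.sum()>20:print(n,rect(P,m))
```

```text
19.2167 [ 483.05074981 -117.84466924  208.5355265 ] [0.25042693 0.2413752  2.3000115 ] 49.89500992988776
jar (412, array([641.7,  49.4]), array([53.6, 54.5]), 89.2, 'pct-mid', array([641.5,  49.3]), array([52.1, 52.9]), 'zmed', 100.3)
ybox (721, array([643.3, -53.8]), array([83.1, 56.2]), 90.0, 'pct-mid', array([643.4, -53.7]), array([54.4, 82.8]), 'zmed', 60.6)
tape (570, array([ 644.9, -157.4]), array([61.1, 78.2]), 1.8, 'pct-mid', array([ 644.7, -150.6]), array([59.5, 63.4]), 'zmed', 47.5)
```

View pics/t2.png

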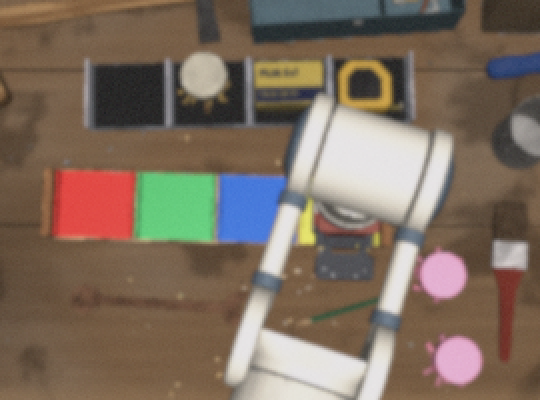

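Three items stand in their bays: jar (205,75), yellow box (288,80) and tape (363,82) in this crop. The white box is gripped; I'll carry it along the empty carrier, then into the leftmost bay.

>>> carry_out --deltas '[{"translation": [0,0,0.01],"rot": [0,0,0]},{"translation": [0,0,0.03],"rot": [0,0,0]},{"translation": [0,0.012,0.05],"rot": [0,0,0]},{"translation": [0,0.037,0.06],"rot": [0,0,0]},{"translation": [0,0.067,0.06],"rot": [0,0,0]},{"translation": [0,0.1,0.06],"rot": [0,0,0]},{"translation": [0,0.133,0.06],"rot": [0,0,0.01]},{"translation": [0,0.166,0.06],"rot": [0,0,0.02]},{"translation": [0.005,0.199,0.06],"rot": [0,0,0.03]},{"translation": [0.015,0.229,0.06],"rot": [0,0,0.04]},{"translation": [0.03,0.252,0.06],"rot": [0,0,0.05]},{"translation": [0.05,0.266,0.06],"rot": [0,0,0.056]}]'

```text
time_s: 20.27
eef_pos: [532.5, 150.9, 268.2]
ee_rot: [-2.19, -2.25, 0.0]
ft_force: [0.8, 0.3, -2.6]
gripper_width: 50.2
grip_force: 25.0
```

>>> carry_out --deltas '[{"translation": [0.025,0.006,0],"rot": [0,0,0]},{"translation": [0.052,0.008,0],"rot": [0,0,0]},{"translation": [0.08,0.008,0],"rot": [0,0,0]},{"translation": [0.1,0.008,-0.003],"rot": [0,0,0]},{"translation": [0.108,0.008,-0.012],"rot": [0,0,0]},{"translation": [0.108,0.008,-0.024],"rot": [0,0,0]},{"translation": [0.108,0.008,-0.038],"rot": [0,0,0]},{"translation": [0.108,0.008,-0.049],"rot": [0,0,0]},{"translation": [0.108,0.008,-0.056],"rot": [0,0,0]},{"translation": [0.108,0.008,-0.059],"rot": [0,0,0]},{"translation": [0.108,0.008,-0.0595],"rot": [0,0,0]},{"translation": [0.108,0.008,-0.0595],"rot": [0,0,0]}]'

```text
time_s: 21.27
eef_pos: [640.4, 156.3, 208.5]
ee_rot: [-2.194, -2.248, 0.0]
ft_force: [-0.3, -1.0, -2.7]
gripper_width: 49.9
grip_force: 25.0
```

>>> carry_out --deltas '[{"translation": [0,0,0],"rot": [0,0,0]},{"translation": [0,0,0],"rot": [0,0,0]},{"translation": [0,0,0],"rot": [0,0,0]},{"translation": [0,0,0],"rot": [0,0,0]},{"translation": [0,0,0],"rot": [0,0,0]},{"translation": [0,0,0],"rot": [0,0,0]}]' --gripper 1

```text
time_s: 21.77
eef_pos: [641.0, 156.2, 208.8]
ee_rot: [2.195, 2.248, 0.0]
ft_force: [0.1, -0.3, -0.8]
gripper_width: 85.8
grip_force: 0.0
```

>>> carry_out --deltas '[{"translation": [0,0,0.012],"rot": [0,0,0]},{"translation": [0,0,0.04],"rot": [0,0,0]},{"translation": [0,0,0.075],"rot": [0,0,0]},{"translation": [-0.015,0,0.11],"rot": [0,0,0]},{"translation": [-0.04,-0.015,0.14],"rot": [0,0,0]},{"translation": [-0.065,-0.04,0.165],"rot": [0,0,0]},{"translation": [-0.085,-0.07,0.185],"rot": [0,0,0]},{"translation": [-0.105,-0.1,0.205],"rot": [0,0,0]},{"translation": [-0.12,-0.12,0.22],"rot": [0,0,0]},{"translation": [-0.125,-0.13,0.225],"rot": [0,0,0]},{"translation": [-0.125,-0.13,0.225],"rot": [0,0,0]},{"translation": [-0.125,-0.13,0.225],"rot": [0,0,0]}]'

```text
time_s: 22.77
eef_pos: [516.1, 26.2, 433.8]
ee_rot: [2.195, 2.247, 0.002]
ft_force: [0.6, -0.2, 0.3]
gripper_width: 88.3
grip_force: 0.0
```

Run:
```python
from h import *
s=r.state();print(s['time_s'],s['eef_pos'],s['ft_force'],s['gripper_width'])
p,P=cloud('wrist');cv2.imwrite('pics/w6.png',p[:,:,::-1]);x,y,z=P[...,0],P[...,1],P[...,2]
for n,a,b,h in(('wbox',641,156,75),('jar',643.5,51,98),('ybox',645,-54,60),('tape',648,-155,48)):
    m=(abs(z-h)<7)&(abs(x-a)<50)&(abs(y-b)<50)
    if m.sum()>20:print(n,rect(P,m))
m=(abs(z-26)<3)&(x>600)&(x<690);hh,e=np.histogram(y[m],np.arange(-120,120,2));print([(int(a),int(b)) for a,b in zip(e,hh) if b>60])
```

```text
22.7667 [516.14352093  26.2183389  433.75357708] [ 0.62015804 -0.18951957  0.34667995] 88.29316583892623
wbox (5043, array([639.4, 154.6]), array([50.9, 66. ]), 1.0, 'pct-mid', array([639.1, 154.3]), array([49.6, 64.4]), 'zmed', 74.1)
jar (3173, array([642.6,  51.1]), array([54. , 54.2]), 15.6, 'pct-mid', array([642.3,  51.6]), array([51.6, 51.5]), 'zmed', 99.0)
ybox (2436, array([644.7, -48.9]), array([55.7, 79.1]), 1.2, 'pct-mid', array([644.4, -45.4]), array([54.9, 71.3]), 'zmed', 59.1)
tape (954, array([ 632.7, -143.6]), array([38.5, 55. ]), 6.0, 'pct-mid', array([ 633.5, -144.2]), array([36. , 52.4]), 'zmed', 46.4)
[(-4, 84), (-2, 143), (102, 164), (104, 104)]
```

View pics/w6.png

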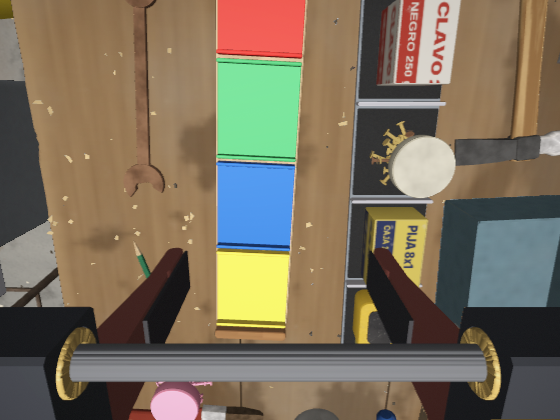

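The picture shows the trays empty and the rack, left to right, holding the white box (420,40), jar (422,165), yellow box (398,240) and tape (365,320). All are centred and square, and the dividers at y≈-1.5 and 103.5 confirm the bay centres.

```bash
python3 -c "
from rig import r
print(r.finish_job())"
```

```text
the job is handed in; nothing more can be done
None
```

I moved all four supplies to the grey rack in reverse order and handed the job in at about 23 s; from left to right it now holds the white nail box, the jar, the yellow screw box and the tape measure. All four stand upright, and camera checks put each within about 2 mm of the middle of its bay (up to about 4 mm front to back for the tape), square to the rack.

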